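Make up the bracket kit and the bearing kit

ROBOT

A 6-joint arm with a two-finger parallel gripper is mounted at the origin on the work surface. World frame = base frame: x ahead of the robot, y to its left, z up, the work surface at z = 0. Lengths are in m, angles in rad, forces in N, time in s.
With the tool pointing down it reaches from about 0.25 to 0.775 m from the base axis. Payload 4 kg.
Tool frame: the origin (TCP) lies between the finger pads; the fingertips stand 14 mm ahead of it and the grasp point (between the pads) lies 5 mm behind it (nose_length is the distance from the TCP to the fingertips, in m); z points along the fingers, y is the line along which they close (so a half turn about z gives the same grasp; the last joint's range is limited). The gripper opens to 94 mm and grips with 3 to 60 N. Pads are 16 mm wide; open, the fingers measure 119 mm over their backs; the gripper's body (75 mm by 177 mm) begins 78 mm behind the grasp point.
Start: joints at [-0.103, 0.087, 1.371, -0, 1.684, -0.103], TCP at [0.55, -0, 0.22] pointing down, gripper open.
Joint ranges: [-3.1, 3.1], [-0.76, 2.03], [0.27, 2.55], [-1.08, 4.22], [0.17, 2.65], [-2.57, 2.57]. Speed limits (rad/s): [2.79, 2.79, 3.14, 3.14, 3.14, 3.14].

INTERFACE

Orientations are given as [roll, pitch, yaw] about the fixed x, y, z axes, in that order (R = Rz(yaw) Ry(pitch) Rx(roll)).
In Python, from bench import * gives the robot as it stands.
- The arm moves only by the tool move_arm, never from a script. Its argument "steps" is one flat list of numbers, 7 for each row, row after row: the turn, a rotation vector about the world's x, y, z in rad, then the shift along the world's x, y, z in m, then the opening, from 0 (shut) to 1 (fully open). A call has 1 to 12 rows; each row is the pose to reach, as a shift and turn from the pose commanded when the call began; what a row does not reach only later rows make up. A row lasts 1/10 s, in which the tool goes at most 50 mm and 8.59 degrees, less where a joint would pass 70% of its speed; a pose out of reach is approached as far as the arm can. A call with a gripper value outside its range is refused whole. The fingers move at their own pace and stop on an object; the grip force is fixed at half the most. Time passes only in rows, so rows that repeat a pose let the fingers close. It gives the time, the measured TCP pose, the force, the opening and the grip force at its end, in the units of the state.
- get_obs(): the state, without advancing time (a new reading comes with each control period).
- snapshot(name): name is "scene" or "side" or "wrist"; returns (picture, depth): 420x560x3 uint8, red, green, blue; 420x560 float32, m along the optical axis (not along the pixel's ray), 0 where there is no reading.
- camera_model(name): a dict with "fx", "fy", "cx", "cy" (pixels), "rvec" (rotation vector, rad) and "tvec" (3), from world to camera coordinates, as OpenCV has them. Camera axes: x right, y down, z forward; pixel columns grow to the right and rows downward; lengths in m; the calibration is good to about 2 mm. A picture is of the moment at which its call begins: read the wrist's pose just before it. camera_model takes no time and is no camera call; for the wrist camera it gives the pose at the moment of the call.
- close_job(): hands the job in; it is judged then, once.
Trained networks look in the newest picture that a camera, given by its name, has taken for a name from the list of things; names that differ only in an ending like _2 or _b are one class to them, and where a whole thing is asked for, a point or a joint stands for the part that bears it (a point fixed in the world has none). Each returns a list of dicts, best first, with "score" (0 to 1); they miss things now and then, are a little off and sometimes report something else, mostly with a low value. They report only what shows in the picture. A call takes as long as a camera call.
- silhouettes(camera, target): "pixels" (420x560 bool, what is visible of it) and "uv" ([column, row] in pixels, amid what is visible of it).
- spot_point(camera, target): "uv" ([column, row] in pixels: a listed point, or the origin of a listed thing).
The state is a dict: "time": time; "joint_positions": joint angles; "qvel": joint speeds; "joint_torque": joint torques, N m; "tool_pos": TCP position; "ee_rot": TCP orientation; "wrist_force": force on the tool from outside, world axes, zero at the start; "wrist_torque": the same for the moment, N m; "width": finger opening in m; "finger_force": force on a finger pad.
Only numpy, scipy, OpenCV 4.12 (cv2) and the standard library are available. Lean on these libraries where they do the work, as an engineer would, in place of code of your own. Each camera call takes 0.05 s, during which the arm holds its last target. There are 200 camera calls.

TASK

Make up the two kits. Bracket kit: put the black bracket in the large compartment of the blue tray and the orange wheel in its small compartment. Bearing kit: open the grey hinged case, put the steel bearing in its large compartment and the brass bush in its small one, all parts lying flat as they do now, and close the lid fully. Leave the yellow bracket and the green wheel where they are.

Things in the scene. Friction and masses are not known exactly. Their poses are not given: they have to be found in the camera images.
- bracket: Black plastic bracket, 76 mm long (its own x), 28 mm wide (own y) and 18 mm high, lying flat: two long side rails joined by four cross ribs, like a short ladder, open between the ribs. Its outer side faces are flat, so it is gripped across the 28 mm. Origin: centre of its underside.
- wheel: Orange plastic wheel, a guide wheel lying flat on its face, a solid disc 46 mm in diameter and 20 mm high with a white hub. Origin: centre of its underside.
- bearing: Steel bearing ring lying flat: 42 mm outer diameter, 20 mm bore, 12 mm high. Origin: centre of its underside.
- bush: Brass flanged bush standing on its flange: flange 34 mm in diameter and 5 mm thick at the bottom, body above it 26 mm in diameter, 25 mm high in all. Origin: centre of its underside.
- tray: Blue open tray, fixed, 120 (own x) by 205 (own y) by 35 mm high, walls and floor 4 mm. A divider along x, 8 mm below the rim, makes a large compartment, y -16.5 to 98.5 mm (centre 41), and a small one, y -98.5 to -20.5 mm (centre -59.5); both x -56 to 56 mm. Origin: centre of its underside; x points away from the robot, y left, turned up to 0.15 rad.
- case: Grey case, fixed, 130 (own x) by 165 (own y) by 42 mm high, walls and floor 4 mm, 8 mm lid on the rim, hinge along y at x 65, z 42 mm. A divider along x, 8 mm below the rim, makes a large compartment, y -11.5 to 78.5 mm (centre 33.5), and a small one, y -78.5 to -15.5 mm (centre -47); both x -61 to 61 mm. Origin: centre of underside; x away from the robot, y left, yaw up to 0.15.
- case_lid (a joint): Angle of the case's lid: 0 closed, growing as its front edge rises and swings away from the robot, 1.57 upright, 1.9 the stop. The hinge is stiff: the lid stays where it is left and takes about 1 to 2 N at the bar to move. It starts shut or slightly ajar (up to 0.25).
- lid_bar (a point): Middle of the lid's orange round bar, 10 mm thick, 90 mm along the case's y, 172 mm from the hinge axis, 4 mm above the lid's underside (closed: x -107, z 46 mm in the case), 37 mm clear of the lid's front edge. Pinch from above, fingers closing along the case's x and at most 45 mm apart before; the bar turns between the fingers, so the tool can stay upright.
- other_bracket: Yellow bracket of another model, to be left alone: 76 mm long (its own x), 28 mm wide (own y) and 18 mm high, lying flat: two long side rails joined by four cross ribs, like a short ladder, open between the ribs. Its outer side faces are flat, so it is gripped across the 28 mm. Origin: centre of its underside.
- other_wheel: Green wheel, to be left alone: a guide wheel lying flat on its face, a solid disc 46 mm in diameter and 20 mm high with a white hub. Origin: centre of its underside.

How it is judged:
At the end, for the whole second after the job is handed in: Each part in its named compartment (anywhere in it), flat on the floor (tilt under 0.2 rad, underside less than 12 mm above that of tray or case), at rest: bracket large, wheel small in the tray; bearing large, bush small in the case; lid closed within 0.06 rad (x of bracket in the frame of tray between -0.045 and 0.045 m and y of bracket in the frame of tray between -0.014 and 0.095 m and z of bracket in the frame of tray between 0 and 0.012 m and angle between each of bracket, wheel, bearing, bush's own z axis and vertical below 0.2 rad and linear speed of each of bracket, wheel, bearing, bush below 0.03 m/s and x of wheel in the frame of tray between -0.045 and 0.045 m and y of wheel in the frame of tray between -0.095 and -0.022 m and z of wheel in the frame of tray between 0 and 0.012 m and x of bearing in the frame of case between -0.05 and 0.05 m and y of bearing in the frame of case between -0.01 and 0.075 m and z of bearing in the frame of case between 0 and 0.012 m and x of bush in the frame of case between -0.05 and 0.05 m and y of bush in the frame of case between -0.075 and -0.017 m and z of bush in the frame of case between 0 and 0.012 m and value of joint case_lid below 0.06 rad); the robot touches nothing.
It fails at once if the yellow bracket or the green wheel is displaced by more than 20 mm (distance of any of other_bracket, other_wheel from where it was at the start of the episode above 0.02 m).
It also fails if it takes over 141 s, if anything falls off the work surface, if the arm or the gripper's body presses on something with over 40 N, if the wrist force passes 120 N, or if a joint passes its speed limit or range.

## Working session

There is one attempt and no reset: what is moved stays moved. The work goes in short steps, Python scripts to look and compute and a tool call to move; the robot and the scene stay as the last step left them, time stands still between calls to the robot, and variables do not carry over. Pictures are saved under pics/ and viewed, at most 14 in all, crops included, and the job is handed in when it is done.

Besides the shell and the picture viewer there is one more tool, called after "Call:" as name(argument=value, ...) on one line, values as JSON. move_arm: Moves the arm, as the interface text tells. Its arguments: {"type":"object","properties":{"steps":{"type":"array"}},"required":["steps"]}

```bash
mkdir -p pics; cat > h.py <<'E'
from bench import *
import numpy as np, cv2
def cam(n):
    c=camera_model(n);R=cv2.Rodrigues(np.array(c["rvec"],float))[0];return c,R,np.array(c["tvec"],float)
def cloud(n,depth,c=None):
    c,R,t=c or cam(n)
    v,u=np.mgrid[:depth.shape[0],:depth.shape[1]]
    P=np.stack([(u-c["cx"])/c["fx"]*depth,(v-c["cy"])/c["fy"]*depth,depth],-1)
    return (P-t)@R   # world
def onplane(n,uv,z,c=None):
    c,R,t=c or cam(n)
    d=R.T@np.array([(uv[0]-c["cx"])/c["fx"],(uv[1]-c["cy"])/c["fy"],1]);o=-R.T@t
    return o+d*(z-o[2])/d[2]
E
cat > m.py <<'E'
from h import *
for n in ["scene","side"]:
    p,d=snapshot(n);cv2.imwrite(f"pics/{n}0.png",p[...,::-1]);W=cloud(n,d)
    print(n,"cam at",(-cam(n)[1].T@cam(n)[2]).round(3))
    for k in ["bracket","wheel","bearing","bush","tray","case","case_lid","other_bracket","other_wheel"]:
        for s in silhouettes(n,k)[:2]:
            m=s["pixels"]&(d>0);Q=W[m]
            if len(Q)<10: continue
            zt=np.percentile(Q[:,2],90);T=Q[abs(Q[:,2]-zt)<.004]
            r=cv2.minAreaRect((T[:,:2]*1000).astype(np.float32))
            print(k,round(s["score"],2),np.round(s["uv"]),len(Q),"ztop %.3f"%zt,"rect mm",np.round(r[0],1),np.round(r[1],1),round(r[2],1))
    for k in ["lid_bar"]:
        for s in spot_point(n,k)[:1]: print(k,s["score"],s["uv"],W[int(s["uv"][1]),int(s["uv"][0])])
print(get_obs()["time"])
E
python3 m.py; python3 -c "
import cv2,numpy as np
" 
```

```text
scene cam at [ 1.054 -0.532  0.695]
bracket 0.59 [285. 194.] 374 ztop 0.017 rect mm [458.  119.5] [72.8 33.6] 28.7
wheel 0.79 [336. 221.] 293 ztop 0.021 rect mm [603.8 124.2] [42.1 41.1] 55.3
wheel 0.22 [286. 192.] 367 ztop 0.017 rect mm [456.8 118.6] [75.4 32.3] 25.4
bearing 0.5 [252. 219.] 211 ztop 0.012 rect mm [462.2  -7.1] [38.1 39.2] 24.6
bush 0.7 [335. 219.] 321 ztop 0.021 rect mm [602.1 124.6] [43.2 44.2] 0.6
tray 0.72 [119. 312.] 7866 ztop 0.032 rect mm [ 481.1 -344. ] [123.9 205.7] 5.0
case 0.66 [365. 162.] 3496 ztop 0.068 rect mm [483.1 320.1] [100.4 168.2] 11.1
case 0.59 [335. 221.] 311 ztop 0.021 rect mm [603.9 125.5] [42.2 44.2] 40.6
case_lid 0.75 [365. 150.] 2455 ztop 0.069 rect mm [479.7 320.3] [ 93.9 168.6] 3.9
other_bracket 0.78 [264. 282.] 541 ztop 0.017 rect mm [ 606.1 -122.1] [28.7 74.1] 65.8
other_wheel 0.74 [207. 246.] 384 ztop 0.021 rect mm [ 459.7 -125.3] [43.5 43.6] 85.6
lid_bar 0.66 [330.7, 135.1] [0.43245128 0.30471103 0.07823244]
side cam at [ 0.44  -0.847  0.63 ]
bracket 0.98 [263. 210.] 436 ztop 0.020 rect mm [455.3 117.2] [73.  33.8] 27.6
bracket 0.47 
[... 241 characters left out ...]
164.] 2870 ztop 0.072 rect mm [473.2 320.2] [ 95.1 168.8] 9.2
bush 0.79 [346. 237.] 222 ztop 0.028 rect mm [616.2   7.5] [25.5 24.5] 19.7
tray 0.91 [300. 372.] 8681 ztop 0.033 rect mm [ 481.3 -341.5] [121.  202.7] 4.9
case 0.68 [288. 165.] 2758 ztop 0.072 rect mm [473.7 320.3] [ 94.2 168.8] 9.2
case_lid 0.81 [287. 153.] 1469 ztop 0.074 rect mm [470.7 319.4] [ 84.8 163.3] 4.9
other_bracket 0.69 [351. 275.] 716 ztop 0.020 rect mm [ 606.5 -120.9] [32.9 74.8] 66.5
other_bracket 0.35 [267. 244.] 287 ztop 0.015 rect mm [460.8  -7. ] [42.1 38.8] 88.2
other_wheel 0.8 [274. 280.] 522 ztop 0.023 rect mm [ 460.2 -125.7] [45.7 42.1] 86.1
lid_bar 0.76 [250.0, 148.8] [0.43441467 0.30471247 0.07978849]
1.1
```

View pics/scene0.png

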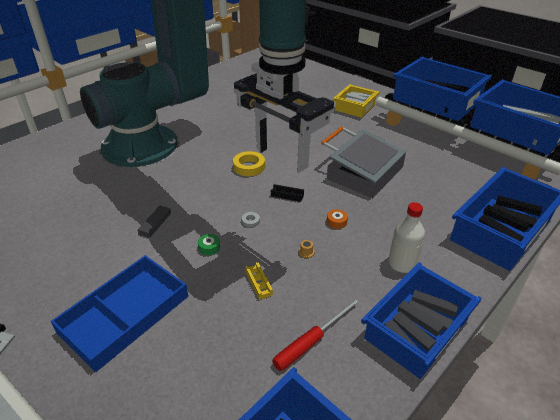

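View pics/side0.png

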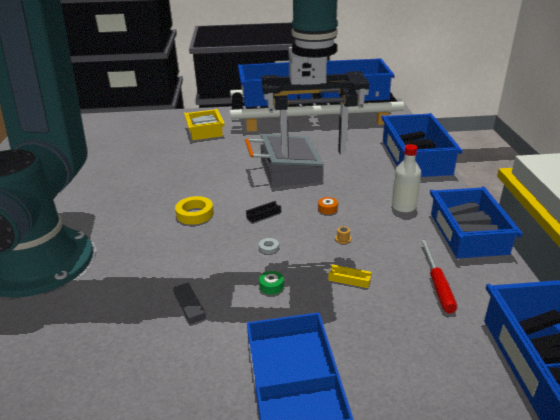

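The pictures show every part. In the scene view, the black bracket is at (287,193), orange wheel (337,219), bearing (251,219), bush (307,248), tray (120,312) and the ajar case (367,160) with its bar at (331,136). The green wheel is at (207,244) and the yellow bracket at (260,281). Scene and side agree to within 3 mm. The exception is the bush in the scene view, which was confused with the wheel.

```bash
python3 - <<'E'
from h import *
o=get_obs();print(o["tool_pos"],o["ee_rot"],o["width"])
c,R,t=cam("wrist");print("wristcam",(-R.T@t).round(3),"fwd",R[2].round(2),"right",R[0].round(2),c["fx"])
# case: wall/bar analysis from both views
for n in ["scene","side"]:
    p,d=snapshot(n);W=cloud(n,d)
    lidm=np.zeros(d.shape,bool)
    for s in silhouettes(n,"case")[:1]: lidm|=s["pixels"]
    Q=W[lidm&(d>0)]
    for a,b in [(.015,.03),(.03,.04),(.04,.05)]:
        q=Q[(Q[:,2]>a)&(Q[:,2]<b)]; print(n,a,len(q),q[:,:2].min(0).round(3) if len(q) else 0,q[:,:2].max(0).round(3) if len(q) else 0)
    h=cv2.cvtColor(p,cv2.COLOR_RGB2HSV)
    m=(h[...,0]<15)&(h[...,1]>140)&(h[...,2]>80)&(W[...,2]>.05)&(W[...,2]<.12)&(abs(W[...,1]-.31)<.08)&(abs(W[...,0]-.43)<.06)
    B=W[m];print("bar",len(B),B.mean(0).round(4));l=cv2.fitLine(B[:,:2].astype(np.float32),cv2.DIST_HUBER,0,.01,.01).ravel();print(l.round(3),np.degrees(np.arctan2(l[1],l[0])),B.min(0).round(3),B.max(0).round(3))
    # lid plane
    L=Q[(Q[:,2]>.05)];A=np.c_[L[:,:2],np.ones(len(L))]
    w=np.ones(len(L),bool)
    for _ in range(8):
        co=np.linalg.lstsq(A[w],L[w,2],rcond=None)[0];w=abs(A@co-L[:,2])<.003
    print("lid plane",co.round(3),w.sum(),"angle",np.arctan(np.hypot(*co[:2])),"dir",np.degrees(np.arctan2(-co[1],-co[0])))
E
```

```text
[ 5.50019964e-01 -3.70734875e-05  2.19530669e-01] [3.14145846e+00 3.30454587e-05 1.57075116e+00] 0.09384625828864539
wristcam [0.55  0.079 0.384] fwd [-0.   -0.27 -0.96] right [ 1.  0. -0.] 352.08458042039103
scene 0.015 0 0 0
scene 0.03 0 0 0
scene 0.04 0 0 0
bar 81 [0.4341 0.313  0.0762]
[ 0.119 -0.993  0.432  0.331] -83.14176 [0.424 0.266 0.071] [0.441 0.359 0.08 ]
lid plane [0. 0. 0.] 0 angle 0.0 dir -180.0
side 0.015 437 [0.462 0.236] [0.61  0.406]
side 0.03 240 [0.463 0.237] [0.61 0.4 ]
side 0.04 182 [0.463 0.237] [0.61  0.403]
bar 41 [0.4324 0.3089 0.0795]
[ 0.122 -0.993  0.432  0.309] -83.015915 [0.423 0.269 0.075] [0.439 0.363 0.083]
lid plane [-0.161 -0.015  0.155] 1295 angle 0.15983282048838296 dir 5.285667214980479
```

Call:
move_arm(steps=[0,0,0.105,-0.08,0.32,0.04,0.45,0,0,0.105,-0.08,0.32,0.04,0.45,0,0,0.105,-0.08,0.32,0.04,0.45,0,0,0.105,-0.08,0.32,0.04,0.45,0,0,0.105,-0.08,0.32,0.04,0.45,0,0,0.105,-0.08,0.32,0.04,0.45,0,0,0.105,-0.08,0.32,0.04,0.45,0,0,0.105,-0.08,0.32,0.04,0.45,0,0,0.105,-0.08,0.32,0.04,0.45])

```text
time: 2.2
tool_pos: [0.4699, 0.3202, 0.2593]
ee_rot: [3.142, 0.001, 1.677]
wrist_force: [-0.1, -0.0, 0.7]
width: 0.0425
finger_force: 0.0
```

```bash
python3 - <<'E'
from h import *
c=cam("wrist");p,d=snapshot("wrist");cv2.imwrite("pics/w1.png",p[...,::-1]);W=cloud("wrist",d,c)
o=get_obs();print(o["time"],o["tool_pos"],o["ee_rot"])
h=cv2.cvtColor(p,cv2.COLOR_RGB2HSV)
m=(h[...,0]<15)&(h[...,1]>140)&(h[...,2]>80)&(W[...,2]>.05)&(W[...,2]<.12)&(abs(W[...,1]-.31)<.08)&(abs(W[...,0]-.43)<.06)
B=W[m];print("bar",len(B),np.median(B,0).round(4));l=cv2.fitLine(B[:,:2].astype(np.float32),cv2.DIST_HUBER,0,.01,.01).ravel();print(l.round(3),np.degrees(np.arctan2(l[1],l[0])),B.min(0).round(3),B.max(0).round(3),"box",cv2.minAreaRect((B[:,:2]*1000).astype(np.float32)))
L=W[(W[...,2]>.04)&(W[...,2]<.1)&(d>0)&(abs(W[...,1]-.32)<.1)&(abs(W[...,0]-.53)<.09)];A=np.c_[L[:,:2],np.ones(len(L))]
w=np.ones(len(L),bool)
for _ in range(12):
    co=np.linalg.lstsq(A[w],L[w,2],rcond=None)[0];w=abs(A@co-L[:,2])<.003
print(co.round(3),w.sum(),"angle",np.arctan(np.hypot(*co[:2])),"dir",np.degrees(np.arctan2(-co[1],-co[0])))
print("lid box",cv2.minAreaRect((L[w][:,:2]*1000).astype(np.float32)))
E
```

```text
2.25 [0.47014541 0.31935486 0.25923874] [-3.14144799e+00  1.01507745e-03  1.67557932e+00]
bar 815 [0.4313 0.3191 0.0774]
[ 0.117 -0.993  0.431  0.319] -83.29315 [0.422 0.269 0.073] [0.44  0.365 0.08 ] box ((431.3250427246094, 316.97637939453125), (9.397676467895508, 96.98060607910156), 6.542961597442627)
[-0.162 -0.021  0.154] 18117 angle 0.16229156571078912 dir 7.368628261442012
lid box ((517.6649780273438, 326.77294921875), (166.3299102783203, 165.00680541992188), 6.522482872009277)
```

View pics/w1.png

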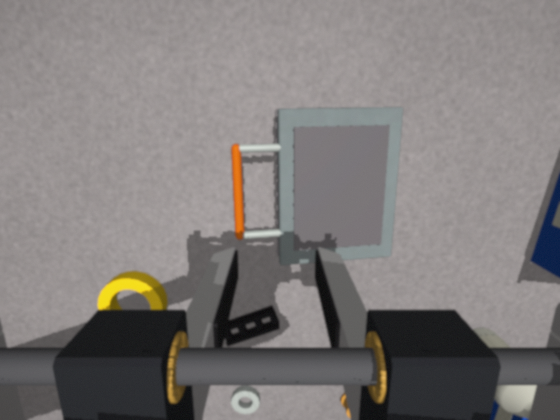

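The bar runs from (236,146) to (240,236) and the lid is at (340,185), with the robot's fingers clear of both. Its middle is at (0.431, 0.318, 0.074), the case yaw is 0.114, the lid angle is 0.16 and the hinge is at (0.599, 0.337). That agrees with the given sizes.

Call:
move_arm(steps=[0,0,0.009,-0.039,-0.002,-0.03,0.45,0,0,0.009,-0.039,-0.002,-0.08,0.45,0,0,0.009,-0.039,-0.002,-0.13,0.45,0,0,0.009,-0.039,-0.002,-0.17,0.45,0,0,0.009,-0.039,-0.002,-0.191,0.45,0,0,0.009,-0.039,-0.002,-0.191,0.45,0,0,0.009,-0.039,-0.002,-0.191,0,0,0,0.009,-0.039,-0.002,-0.191,0,0,0,0.009,-0.039,-0.002,-0.191,0,0,0,0.009,-0.039,-0.002,-0.191,0,0,0,0.009,-0.039,-0.002,-0.191,0])

```text
time: 3.35
tool_pos: [0.4305, 0.3182, 0.0692]
ee_rot: [-3.141, -0.001, 1.685]
wrist_force: [-2.5, 0.1, 1.8]
width: 0.009
finger_force: 30.0
```

```bash
python3 - <<'E'
from h import *
ex=np.array([np.cos(.114),np.sin(.114)])
def p(a): return np.r_[(-.172*np.cos(a)+.004*np.sin(a))*ex,.172*np.sin(a)+.004*np.cos(a)]
for a in [.3,.45,.6,.75,.9,1.05,1.2,1.35,1.5,1.6,1.7]: print(a,(p(a)-p(.16)).round(3))
E
```

```text
0.3 [0.006 0.001 0.023]
0.45 [0.016 0.002 0.047]
0.6 [0.029 0.003 0.069]
0.75 [0.046 0.005 0.089]
0.9 [0.065 0.007 0.106]
1.05 [0.086 0.01  0.12 ]
1.2 [0.11  0.013 0.13 ]
1.35 [0.135 0.015 0.137]
1.5 [0.16  0.018 0.141]
1.6 [0.177 0.02  0.14 ]
1.7 [0.194 0.022 0.139]
```

Call:
move_arm(steps=[0,0,0,0.006,0.001,0.023,0,0,0,0,0.016,0.002,0.047,0,0,0,0,0.029,0.003,0.069,0,0,0,0,0.046,0.005,0.089,0,0,0,0,0.065,0.007,0.106,0,0,0,0,0.086,0.01,0.12,0,0,0,0,0.11,0.013,0.13,0,0,0,0,0.135,0.015,0.137,0,0,0,0,0.16,0.018,0.141,0,0,0,0,0.177,0.02,0.14,0,0,0,0,0.194,0.022,0.139,0,0,0,0,0.194,0.022,0.139,0])

```text
time: 4.55
tool_pos: [0.6276, 0.3413, 0.2089]
ee_rot: [3.136, -0.003, 1.685]
wrist_force: [2.2, 2.4, 3.7]
width: 0.0091
finger_force: 30.0
```

Call:
move_arm(steps=[0,0,0,0,0,0,0.45,0,0,0,0,0,0,0.45,0,0,0,0,0,0,0.45,0,0,0,-0.005,0,0.04,0.45,0,0,0,-0.02,-0.02,0.08,0.45,0,0,0,-0.1,-0.41,0.08,1,0,0,0,-0.1,-0.41,0.08,1,0,0,0,-0.1,-0.41,0.08,1,0,0,0,-0.1,-0.41,0.08,1,0,0,0,-0.1,-0.41,0.08,1,0,0,0,-0.1,-0.41,0.08,1,0,0,0,-0.1,-0.41,0.08,1])

```text
time: 5.75
tool_pos: [0.5332, -0.0246, 0.2873]
ee_rot: [-3.141, 0.0, 1.685]
wrist_force: [0.0, 0.4, -0.2]
width: 0.0929
finger_force: 0.0
```

Call:
move_arm(steps=[0,0,-0.114,0,-0.03,0,1,0,0,-0.114,0,-0.03,0,1,0,0,-0.114,0,-0.03,0,1,0,0,-0.114,0,-0.03,0,1])

```text
time: 6.15
tool_pos: [0.5345, -0.0517, 0.2873]
ee_rot: [-3.141, -0.001, 1.573]
wrist_force: [-0.6, 0.8, 0.4]
width: 0.0938
finger_force: 0.0
```

```bash
cat > w.py <<'E'
from h import *
import sys
c=cam("wrist");p,d=snapshot("wrist");cv2.imwrite(f"pics/{sys.argv[1]}.png",p[...,::-1]);W=cloud("wrist",d,c)
o=get_obs();print(o["time"],o["tool_pos"].round(4) if hasattr(o["tool_pos"],"round") else o["tool_pos"],o["ee_rot"])
for k in sys.argv[2:]:
    for s in silhouettes("wrist",k)[:1]:
        Q=W[s["pixels"]&(d>0)]
        zt=np.percentile(Q[:,2],90);T=Q[abs(Q[:,2]-zt)<.004]
        r=cv2.minAreaRect((T[:,:2]*1000).astype(np.float32))
        e=np.linalg.eigh(np.cov(T[:,:2].T))[1][:,1]
        print(k,round(s["score"],2),np.round(s["uv"]),len(Q),"ztop %.3f"%zt,"rect",np.round(r[0],1),np.round(r[1],1),round(r[2],1),"pca",round(np.degrees(np.arctan2(e[1],e[0])),1))
E
python3 w.py w2 bracket wheel bearing bush
```

```text
6.2 [ 0.5346 -0.0515  0.2874] [-3.14137549e+00 -4.67219344e-04  1.57343627e+00]
bracket 0.63 [208.  35.] 1767 ztop 0.018 rect [455.6 120. ] [75.6 28.5] 27.0 pca -153.4
wheel 0.71 [336.  24.] 1530 ztop 0.020 rect [600.8 124.9] [44.3 41.8] 0.5 pca 179.6
bearing 0.71 [223. 140.] 732 ztop 0.012 rect [461.   -5.5] [39.3 40.6] 25.3 pca 112.6
bush 0.78 [339. 130.] 586 ztop 0.025 rect [614.8   7.6] [25.4 23.9] 67.8 pca 72.7
```

View pics/w2.png

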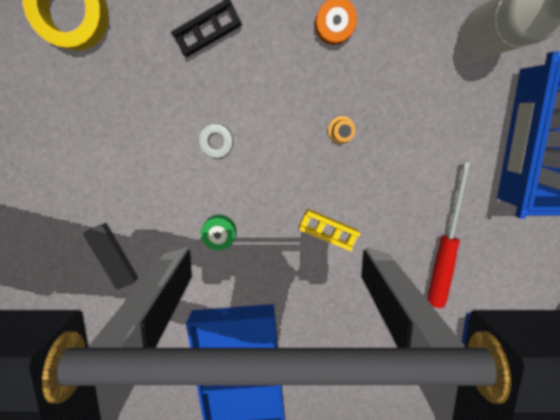

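The view shows the bearing at (217,141), bush (342,130), bracket (206,27) and wheel (337,20), all lying free. These measurements agree with the first ones and with the given heights, so I take the bearing first.

Call:
move_arm(steps=[0,0,-0.15,-0.0735,0.046,-0.2,0.8,0,0,-0.3,-0.0735,0.046,-0.2,0.8,0,0,-0.45,-0.0735,0.046,-0.2,0.8,0,0,-0.6,-0.0735,0.046,-0.2,0.8,0,0,-0.75,-0.0735,0.046,-0.2,0.8,0,0,-0.9,-0.0735,0.046,-0.2,0.8,0,0,-1.05,-0.0735,0.046,-0.2,0.8,0,0,-1.2,-0.0735,0.046,-0.2,0.8,0,0,-1.35,-0.0735,0.046,-0.2,0.8,0,0,-1.459,-0.0735,0.046,-0.2,0.8,0,0,-1.459,-0.0735,0.046,-0.22,0.8,0,0,-1.459,-0.0735,0.046,-0.22,0.8])

```text
time: 7.6
tool_pos: [0.4594, -0.0062, 0.0654]
ee_rot: [-3.14, 0.005, 0.113]
wrist_force: [-0.2, 0.3, -0.1]
width: 0.075
finger_force: 0.0
```

Call:
move_arm(steps=[0,0,0,0.001,0,-0.03,0.8,0,0,0,0.001,0,-0.05,0.8,0,0,0,0.001,0,-0.05,0.8,0,0,0,0.001,0,-0.05,0,0,0,0,0.001,0,-0.05,0,0,0,0,0.001,0,-0.05,0,0,0,0,0.001,0,-0.05,0,0,0,0,0.001,0,-0.02,0,0,0,0,0.001,0,0.03,0,0,0,0,0.001,0,0.08,0,0,0,0,0.001,0,0.085,0,0,0,0,0.001,0,0.085,0])

```text
time: 8.8
tool_pos: [0.4636, -0.0071, 0.1551]
ee_rot: [3.14, -0.005, 0.112]
wrist_force: [-1.5, 0.1, -0.4]
width: 0.0068
finger_force: 0.0
```

```bash
python3 - <<'E'
from h import *
ex=np.array([np.cos(.114),np.sin(.114)]);ey=np.array([-ex[1],ex[0]])
H=np.array([.5994,.3371]);O=H-.065*ex;print("case O",O)
for n,x,y in [("bearing",-.015,.0335),("bush",-.015,-.047)]: print(n,O+x*ex+y*ey)
print(get_obs()["tool_pos"],get_obs()["width"],get_obs()["joint_positions"])
E
```

```text
case O [0.53482191 0.32970604]
bearing [0.51610854 0.36128229]
bush [0.52526568 0.28130482]
[ 0.46358916 -0.00707142  0.15512988] 0.006758977030231463 [-1.37571539e-01 -8.91744456e-02  1.67471198e+00 -8.59114967e-05
  1.55039948e+00  1.32145875e+00]
```

The grip missed, so I look again.

```bash
python3 w.py w3 bearing bush; python3 - <<'E'
from h import *
p,d=snapshot("side");W=cloud("side",d);cv2.imwrite("pics/s3.png",p[160:330,180:420,::-1].repeat(3,0).repeat(3,1))
for s in silhouettes("side","bearing")[:2]: Q=W[s["pixels"]];print(s["score"],s["uv"],np.median(Q,0))
E
```

```text
8.85 [ 0.4622 -0.0069  0.1528] [ 3.14123017e+00 -1.00045641e-03  1.11734579e-01]
bearing 0.8 [276. 216.] 1327 ztop 0.012 rect [460.2  -6.6] [40.  40.8] 65.4 pca -175.7
bush 0.95 [280.  23.] 1491 ztop 0.025 rect [613.8   6.8] [22.4 25.1] 5.2 pca 95.9
0.84 [267.8, 244.5] [ 0.46055963 -0.01214843  0.01229739]
```

View pics/w3.png

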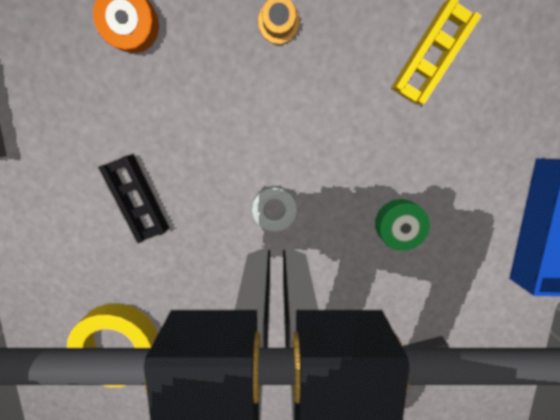

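The bearing at (275,210) has not moved. I redo the grasp in stages.

Call:
move_arm(steps=[0,0,0,-0.002,0,-0.04,0.65,0,0,0,-0.002,0,-0.09,0.65,0,0,0,-0.002,0,-0.12,0.65,0,0,0,-0.002,0,-0.136,0.65,0,0,0,-0.002,0,-0.136,0.65,0,0,0,-0.002,0,-0.136,0.65])

```text
time: 9.65
tool_pos: [0.4653, -0.0109, 0.026]
ee_rot: [3.131, -0.01, 0.113]
wrist_force: [-10.5, -8.1, 43.7]
width: 0.0451
finger_force: 20.2
```

Call:
move_arm(steps=[0,0,0,0,0,0,0,0,0,0,0,0,0,0,0,0,0,0,0,0,0,0,0,0,0,0,0,0,0,0,0,0,0,0,0])

```text
time: 10.15
tool_pos: [0.4643, -0.008, 0.0256]
ee_rot: [3.138, -0.008, 0.112]
wrist_force: [-12.5, -2.0, 44.8]
width: 0.0323
finger_force: 38.5
```

The fingers opened too slowly and landed on the ring. I lift, open and look at where it lies.

Call:
move_arm(steps=[0,0,0,0,0,0.06,0.8,0,0,0,0,0,0.11,0.8,0,0,0,0,0,0.11,0.8,0,0,0,0,0,0.11,0.8,0,0,0,0,0,0.11,0.8,0,0,0,0,0,0.11,0.8])

```text
time: 10.75
tool_pos: [0.4584, -0.0066, 0.1234]
ee_rot: [-3.14, 0.006, 0.112]
wrist_force: [0.0, -0.9, 0.6]
width: 0.0745
finger_force: 0.0
```

```bash
python3 w.py w4 bearing
```

```text
10.8 [ 0.4585 -0.0067  0.1236] [-3.14030329  0.00545786  0.11170465]
bearing 0.61 [266. 222.] 1515 ztop 0.012 rect [458.5  -5.2] [40.  39.5] 61.9 pca -166.0
```

Call:
move_arm(steps=[0,0,0,0.001,0.001,-0.05,0.8,0,0,0,0.001,0.001,-0.09,0.8,0,0,0,0.001,0.001,-0.107,0.8,0,0,0,0.001,0.001,-0.107,0.8,0,0,0,0.001,0.001,-0.107,0.8,0,0,0,0.001,0.001,-0.107,0.8])

```text
time: 11.45
tool_pos: [0.4612, -0.0058, 0.0193]
ee_rot: [-3.142, 0.0, 0.112]
wrist_force: [-0.0, 0.4, -0.6]
width: 0.0752
finger_force: 0.0
```

Call:
move_arm(steps=[0,0,0,0,0,-0.0035,0.8,0,0,0,0,0,-0.0035,0.8,0,0,0,0,0,-0.0035,0,0,0,0,0,0,-0.0035,0,0,0,0,0,0,-0.0035,0,0,0,0,0,0,-0.0035,0,0,0,0,0,0,-0.0035,0,0,0,0,0,0,-0.0035,0])

```text
time: 12.25
tool_pos: [0.4613, -0.0057, 0.0161]
ee_rot: [-3.141, -0.0, 0.112]
wrist_force: [0.8, 0.6, 1.0]
width: 0.0406
finger_force: 29.9
```

Call:
move_arm(steps=[0,0,0,0,0,0.02,0,0,0,0,0,0,0.05,0,0,0,0,0,0,0.09,0,0,0,0,0,0,0.12,0,0,0,0,0,0,0.12,0])

```text
time: 12.75
tool_pos: [0.4643, -0.0063, 0.1411]
ee_rot: [3.139, -0.01, 0.112]
wrist_force: [0.0, 0.1, -0.9]
width: 0.0405
finger_force: 30.0
```

Call:
move_arm(steps=[0,0,0,0.01,0.04,0,0,0,0,0,0.015,0.08,0,0,0,0,0,0.02,0.12,0,0,0,0,0,0.03,0.16,0,0,0,0,0,0.03,0.2,0,0,0,0,0,0.04,0.24,0,0,0,0,0,0.04,0.28,0,0,0,0,0,0.05,0.32,0,0,0,0,0,0.055,0.35,0,0,0,0,0,0.055,0.367,0,0,0,0,0,0.055,0.367,0,0,0,0,0,0.055,0.367,0,0])

```text
time: 13.95
tool_pos: [0.5157, 0.36, 0.1349]
ee_rot: [3.14, 0.002, 0.112]
wrist_force: [0.3, 0.4, -0.6]
width: 0.0402
finger_force: 30.0
```

```bash
python3 - <<'E'
from h import *
c=cam("wrist");p,d=snapshot("wrist");cv2.imwrite("pics/w5.png",p[...,::-1])
p2,d2=snapshot("side");o=get_obs();print(o["tool_pos"],o["width"],o["finger_force"])
cv2.imwrite("pics/j5.png",np.hstack([cv2.resize(p,(400,300)),cv2.resize(p2[60:280,160:460],(400,300))])[...,::-1])
E
```

```text
[0.51616595 0.35950452 0.13578913] 0.04026573144273114 29.95185657006232
```

View pics/j5.png

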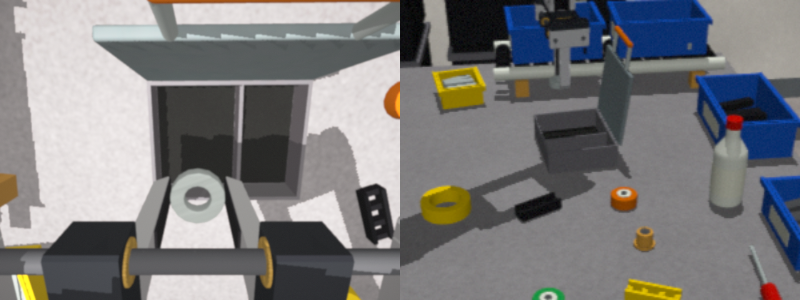

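The lid stands open and the bearing hangs level over the large, left-hand compartment. I check the rim's position by depth before lowering.

```bash
python3 - <<'E'
from h import *
c=cam("wrist");p,d=snapshot("wrist");W=cloud("wrist",d,c)
m=(d>0)&(W[...,2]>.036)&(W[...,2]<.047)
m=cv2.morphologyEx(m.astype(np.uint8),cv2.MORPH_OPEN,np.ones((2,2)))>0
ex=np.array([np.cos(.114),np.sin(.114)]);ey=np.array([-ex[1],ex[0]]);O=np.array([.5348,.3297])
q=(W[m][:,:2]-O)@np.array([ex,ey]).T*1000
q=q[(abs(q[:,0])<90)&(abs(q[:,1])<110)]
print(len(q),np.percentile(q,[.5,99.5],axis=0))
h,e=np.histogram(q[:,1],np.arange(-100,104,4));print(dict(zip(e[h>40].astype(int),h[h>40])))
h,e=np.histogram(q[:,0],np.arange(-90,94,4));print(dict(zip(e[h>40].astype(int),h[h>40])))
m=(d>0)&(W[...,2]>.03)&(W[...,2]<.036);q=(W[m][:,:2]-O)@np.array([ex,ey]).T*1000
h,e=np.histogram(q[:,1],np.arange(-100,104,4));print("div",dict(zip(e[h>20].astype(int),h[h>20])))
E
```

```text
4335 [[ -87.33534584 -103.73887503]
 [  65.32668797   80.24472321]]Traceback (most recent call last):
  File "<stdin>", line 9, in <module>
IndexError: boolean index did not match indexed array along axis 0; size of axis is 51 but size of corresponding boolean axis is 50
```

```bash
python3 - <<'E'
from h import *
c=cam("wrist");p,d=snapshot("wrist");W=cloud("wrist",d,c)
ex=np.array([np.cos(.114),np.sin(.114)]);ey=np.array([-ex[1],ex[0]]);O=np.array([.5348,.3297])
for a,b in [(.037,.047),(.029,.0365)]:
  m=(d>0)&(W[...,2]>a)&(W[...,2]<b)
  q=(W[m][:,:2]-O)@np.array([ex,ey]).T*1000;q=q[(abs(q[:,0])<58)]
  h,e=np.histogram(q[:,1],np.arange(-100,104,2));k=np.where(h>25)[0];print([(int(e[i]),int(h[i])) for i in k])
  q=(W[m][:,:2]-O)@np.array([ex,ey]).T*1000;q=q[(abs(q[:,1])<75)]
  h,e=np.histogram(q[:,0],np.arange(-100,104,2));k=np.where(h>25)[0];print("x",[(int(e[i]),int(h[i])) for i in k])
E
```

```text
[(-86, 28), (-84, 366), (-82, 502), (-80, 212), (76, 284), (78, 348), (80, 177)]
x [(-66, 136), (-64, 204), (-62, 293), (60, 401), (62, 613), (64, 417)]
[(-82, 292), (-80, 280), (-18, 170), (-16, 324), (-14, 277), (76, 228)]
x [(-62, 361)]
```

The rim and divider match within 1.5 mm, so I lower and release.

Call:
move_arm(steps=[0,0,0,0,0,-0.03,0,0,0,0,0,0,-0.06,0,0,0,0,0,0,-0.08,0,0,0,0,0,0,-0.095,0,0,0,0,0,0,-0.105,0,0,0,0,0,0,-0.112,0,0,0,0,0,0,-0.112,0,0,0,0,0,0,-0.112,0,0,0,0,0,0,-0.112,0])

```text
time: 15.05
tool_pos: [0.517, 0.3616, 0.0253]
ee_rot: [-3.141, -0.002, 0.112]
wrist_force: [0.8, -0.2, -0.3]
width: 0.0405
finger_force: 30.0
```

Call:
move_arm(steps=[0,0,0,0,-0.001,-0.004,0,0,0,0,0,-0.001,-0.004,0,0,0,0,0,-0.001,-0.004,0.54,0,0,0,0,-0.001,-0.004,0.54,0,0,0,0,-0.001,-0.004,0.54,0,0,0,0,-0.001,0.03,0.54,0,0,0,0,-0.001,0.08,0.54,0,0,0,0,-0.001,0.12,0.54,0,0,0,0,-0.001,0.12,0.54,0,0,0,0,-0.001,0.12,0.54])

```text
time: 16.05
tool_pos: [0.5168, 0.3606, 0.1457]
ee_rot: [-3.14, -0.003, 0.112]
wrist_force: [0.1, -0.8, -0.8]
width: 0.0509
finger_force: 0.0
```

```bash
cat > chk.py <<'E'
from h import *
import sys
ex=np.array([np.cos(.114),np.sin(.114)]);ey=np.array([-ex[1],ex[0]]);O=np.array([.535,.3282])
for n in ["wrist","scene","side"]:
    c=cam(n);p,d=snapshot(n);W=cloud(n,d,c)
    for k in sys.argv[1:]:
        for s in silhouettes(n,k)[:1]:
            Q=W[s["pixels"]&(d>0)];zt=np.percentile(Q[:,2],90);T=Q[abs(Q[:,2]-zt)<.004];r=cv2.minAreaRect((T[:,:2]*1000).astype(np.float32))
            print(n,k,round(s["score"],2),np.round(s["uv"]),len(Q),"ztop %.4f"%zt,np.round(r[0],1),np.round(r[1],1),"case",((np.array(r[0])/1000-O)@np.array([ex,ey]).T).round(4))
o=get_obs();print(o["time"],o["tool_pos"],o["width"])
E
python3 chk.py bearing
```

```text
wrist bearing 0.65 [275. 204.] 1463 ztop 0.0157 [513.1 358.6] [40.  40.8] case [-0.0183  0.0327]
scene bearing 0.7 [366. 160.] 98 ztop 0.0165 [514.  356.8] [33.6 34.2] case [-0.0176  0.0309]
side bearing 0.51 [279. 156.] 54 ztop 0.0192 [512.2 362.8] [33.9 25.7] case [-0.0187  0.037 ]
16.35 [0.51532297 0.35962799 0.14176045] 0.05042582940936089
```

The bearing lies flat in its compartment, with its top at 16 mm as expected. The bush is next.

Call:
move_arm(steps=[0,0,0,-0.01,-0.05,0,0.6,0,0,0,-0.01,-0.1,0,0.6,0,0,0,0,-0.15,0,0.6,0,0,0,0.02,-0.19,0,0.6,0,0,0,0.04,-0.23,0,0.6,0,0,0,0.06,-0.27,0,0.6,0,0,0,0.08,-0.31,0,0.6,0,0,0,0.099,-0.353,0,0.6,0,0,0,0.099,-0.353,-0.03,0.6,0,0,0,0.099,-0.353,-0.06,0.6,0,0,0,0.099,-0.353,-0.06,0.6,0,0,0,0.099,-0.353,-0.06,0.6])

```text
time: 17.55
tool_pos: [0.6145, 0.0073, 0.083]
ee_rot: [-3.141, 0.003, 0.112]
wrist_force: [0.5, 0.3, 0.1]
width: 0.056
finger_force: 0.0
```

```bash
python3 chk.py bush
```

```text
wrist bush 0.86 [274. 227.] 1768 ztop 0.0247 [616.2   6.6] [25.  25.3] case [ 0.0441 -0.3288]
scene bush 0.48 [309. 250.] 214 ztop 0.0248 [617.2   5.9] [22.7 23.7] case [ 0.045  -0.3296]
side bush 0.47 [343. 234.] 194 ztop 0.0275 [615.5   7.1] [26.5 20.5] case [ 0.0434 -0.3282]
17.85 [0.616082   0.00741991 0.08583659] 0.056740386397961806
```

Call:
move_arm(steps=[0,0,0,0,0,-0.03,0.6,0,0,0,0,0,-0.05,0.6,0,0,0,0,0,-0.062,0.6,0,0,0,0,0,-0.062,0.6,0,0,0,0,0,-0.062,0.6,0,0,0,0,0,-0.062,0,0,0,0,0,0,-0.062,0,0,0,0,0,0,-0.062,0,0,0,0,0,0,-0.062,0,0,0,0,0,0,-0.062,0,0,0,0,0,0,-0.062,0])

```text
time: 18.95
tool_pos: [0.6154, 0.0072, 0.0225]
ee_rot: [-3.142, -0.001, 0.112]
wrist_force: [-0.6, -1.0, 1.4]
width: 0.0245
finger_force: 30.0
```

Call:
move_arm(steps=[0,0,0,0,0,0.02,0,0,0,0,0,0,0.06,0,0,0,0,0,0,0.1,0,0,0,0,-0.02,0.03,0.115,0,0,0,0,-0.05,0.07,0.115,0,0,0,0,-0.08,0.11,0.115,0,0,0,0,-0.09,0.15,0.115,0,0,0,0,-0.09,0.19,0.115,0,0,0,0,-0.09,0.23,0.115,0,0,0,0,-0.09,0.26,0.115,0,0,0,0,-0.09,0.2726,0.115,0,0,0,0,-0.09,0.2726,0.115,0])

```text
time: 20.15
tool_pos: [0.5248, 0.2806, 0.1364]
ee_rot: [3.141, 0.001, 0.114]
wrist_force: [0.1, 0.1, -0.6]
width: 0.0246
finger_force: 30.0
```

Call:
move_arm(steps=[0,0,0,0,0,-0.03,0,0,0,0,0,0,-0.05,0,0,0,0,0,0,-0.07,0,0,0,0,0,0,-0.09,0,0,0,0,0,0,-0.1,0,0,0,0,0,0,-0.106,0,0,0,0,0,0,-0.106,0,0,0,0,0,0,-0.106,0])

```text
time: 20.95
tool_pos: [0.526, 0.2796, 0.0321]
ee_rot: [-3.141, -0.002, 0.111]
wrist_force: [-0.6, -0.7, -0.6]
width: 0.0246
finger_force: 30.0
```

Call:
move_arm(steps=[0,0,0,0,0,-0.005,0,0,0,0,0,0,-0.005,0,0,0,0,0,0,-0.005,0.33,0,0,0,0,0,-0.005,0.33,0,0,0,0,0,-0.005,0.33,0,0,0,0,0,0.02,0.33,0,0,0,0,0,0.06,0.33,0,0,0,0,0,0.1,0.33,0,0,0,0,0,0.13,0.33,0,0,0,0,0,0.13,0.33])

```text
time: 21.95
tool_pos: [0.5281, 0.281, 0.1677]
ee_rot: [-3.138, -0.012, 0.112]
wrist_force: [0.4, 0.2, 0.4]
width: 0.0309
finger_force: 0.0
```

```bash
python3 chk.py bush bearing; python3 - <<'E'
from h import *
p,d=snapshot("wrist");p2,d=snapshot("scene")
cv2.imwrite("pics/j6.png",np.hstack([cv2.resize(p,(400,300)),cv2.resize(p2[90:260,250:480],(400,300))])[...,::-1])
for n in ["scene","side"]:
    p,d=snapshot(n);W=cloud(n,d)
    h=cv2.cvtColor(p,cv2.COLOR_RGB2HSV)
    m=(h[...,0]<15)&(h[...,1]>140)&(h[...,2]>80)&(W[...,2]>.17)&(W[...,2]<.25)&(abs(W[...,1]-.34)<.08)&(abs(W[...,0]-.62)<.06)
    B=W[m];print(n,"bar",len(B),B.mean(0).round(4) if len(B) else 0,B.min(0),B.max(0))
E
```

```text
wrist bush 0.96 [278. 206.] 959 ztop 0.0288 [526.3 278.6] [25.1 25.2] case [-0.0143 -0.0483]
wrist bearing 0.57 [186. 212.] 1355 ztop 0.0157 [512.6 358. ] [40.5 40.8] case [-0.0189  0.0321]
side bush 0.38 [276. 155.] 77 ztop 0.0339 [508.  313.7] [ 4.1 20.2] case [-0.0285 -0.0114]
22.4 [0.52461586 0.27948087 0.15947502] 0.031033740050192722
scene bar 112 [0.6309 0.3332 0.2137] [0.62084615 0.28935091 0.20871381] [0.63830615 0.38666481 0.21744959]
side bar 45 [0.6272 0.3335 0.2168] [0.61889841 0.28801149 0.21183843] [0.63501905 0.38257432 0.21973918]
```

View pics/j6.png

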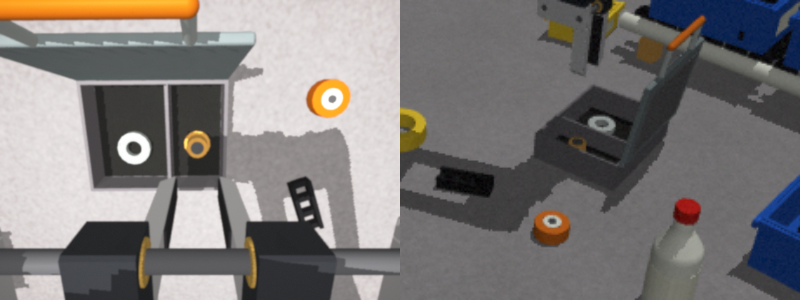

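The bearing (134,147) and the bush (197,145) both stand flat in their compartments. Now I close the lid.

Call:
move_arm(steps=[0,0,0,-0.02,0,0.05,0.45,0,0,0,-0.02,0,0.1,0.45,0,0,0.15,-0.02,0,0.131,0.45,0,0,0.3,-0.02,0,0.131,0.45,0,0,0.45,-0.02,0,0.131,0.45,0,0,0.6,0,0.02,0.131,0.45,0,0,0.75,0,0.03,0.131,0.45,0,0,0.9,0.02,0.04,0.131,0.45,0,0,1.05,0.04,0.05,0.131,0.45,0,0,1.2,0.06,0.06,0.131,0.45,0,0,1.35,0.08,0.062,0.131,0.45,0,0,1.5,0.1,0.062,0.131,0.45])

```text
time: 23.8
tool_pos: [0.6258, 0.3424, 0.2917]
ee_rot: [-3.141, 0.0, 1.619]
wrist_force: [0.1, 0.8, 0.5]
width: 0.042
finger_force: 0.0
```

Call:
move_arm(steps=[0,0,0.071,0.003,0,0,0.45,0,0,0.071,0.003,0,0,0.45,0,0,0.071,0.003,0,0,0.45,0,0,0.071,0.003,0,0,0.45])

```text
time: 24.2
tool_pos: [0.6278, 0.3418, 0.2925]
ee_rot: [3.141, -0.0, 1.682]
wrist_force: [0.9, -0.2, 0.8]
width: 0.0422
finger_force: 0.0
```

Call:
move_arm(steps=[0,0,0,0,0,-0.04,0.45,0,0,0,0,0,-0.07,0.45,0,0,0,0,0,-0.086,0.45,0,0,0,0,0,-0.086,0.45,0,0,0,0,0,-0.086,0.45,0,0,0,0,0,-0.086,0,0,0,0,0,0,-0.086,0,0,0,0,0,0,-0.086,0,0,0,0,0,0,-0.086,0,0,0,0,0,0,-0.086,0,0,0,0,0,0,-0.086,0])

```text
time: 25.3
tool_pos: [0.6282, 0.3418, 0.2065]
ee_rot: [3.141, -0.0, 1.683]
wrist_force: [0.3, -0.4, 1.9]
width: 0.0094
finger_force: 30.0
```

```bash
python3 - <<'E'
from h import *
ex=np.array([np.cos(.114),np.sin(.114)])
def p(a): return np.r_[(-.172*np.cos(a)+.004*np.sin(a))*ex,.172*np.sin(a)+.004*np.cos(a)]
o=get_obs();print(o["tool_pos"],o["width"])
for a in [1.7,1.55,1.4,1.25,1.1,.95,.8,.65,.5,.35,.2,.1,0]: print(a,(p(a)-p(1.71)).round(3),(p(a)+[.5996,.3356,.042]).round(3))
E
```

```text
[0.62824258 0.34177236 0.20654673] 0.009427703886437785
1.7 [-0.002 -0.     0.   ] [0.626 0.339 0.212]
1.55 [-0.027 -0.003  0.002] [0.6   0.336 0.214]
1.4 [-0.053 -0.006  0.   ] [0.574 0.333 0.212]
1.25 [-0.078 -0.009 -0.005] [0.549 0.33  0.206]
1.1 [-0.102 -0.012 -0.015] [0.526 0.327 0.197]
0.95 [-0.124 -0.014 -0.028] [0.503 0.325 0.184]
0.8 [-0.144 -0.016 -0.044] [0.483 0.322 0.168]
0.65 [-0.161 -0.018 -0.063] [0.466 0.32  0.149]
0.5 [-0.176 -0.02  -0.084] [0.452 0.319 0.128]
0.35 [-0.187 -0.021 -0.107] [0.44  0.317 0.105]
0.2 [-0.194 -0.022 -0.132] [0.433 0.317 0.08 ]
0.1 [-0.197 -0.023 -0.149] [0.43  0.316 0.063]
0 [-0.199 -0.023 -0.166] [0.429 0.316 0.046]
```

Call:
move_arm(steps=[0,0,0,-0.027,-0.003,0.002,0,0,0,0,-0.053,-0.006,0,0,0,0,0,-0.078,-0.009,-0.005,0,0,0,0,-0.102,-0.012,-0.015,0,0,0,0,-0.124,-0.014,-0.028,0,0,0,0,-0.144,-0.016,-0.044,0,0,0,0,-0.161,-0.018,-0.063,0,0,0,0,-0.176,-0.02,-0.084,0,0,0,0,-0.187,-0.021,-0.107,0,0,0,0,-0.194,-0.022,-0.132,0,0,0,0,-0.197,-0.023,-0.149,0,0,0,0,-0.197,-0.023,-0.149,0])

```text
time: 26.5
tool_pos: [0.4289, 0.3183, 0.0545]
ee_rot: [-3.137, 0.001, 1.683]
wrist_force: [-3.6, 1.1, -1.7]
width: 0.0088
finger_force: 30.0
```

Call:
move_arm(steps=[0,0,0,-0.001,0,-0.01,0,0,0,0,-0.001,0,-0.017,0,0,0,0,-0.001,0,-0.019,0,0,0,0,-0.001,0,-0.019,0,0,0,0,-0.001,0,-0.019,0])

```text
time: 27.0
tool_pos: [0.4276, 0.3182, 0.0374]
ee_rot: [-3.135, 0.001, 1.683]
wrist_force: [-7.0, -0.4, -1.1]
width: 0.0092
finger_force: 30.0
```

Call:
move_arm(steps=[0,0,0,0,0,0,0.45,0,0,0,0,0,0,0.45,0,0,0,0,0,0,0.45,0,0,0,0,0,0.04,0.45,0,0,0,0,0,0.09,0.45,0,0,0,0,0,0.13,0.45,0,0,0,0,-0.05,0.17,0.45,0,0,0,0,-0.1,0.2,0.45,0,0,0,0,-0.1,0.2,0.45,0,0,0,0,-0.1,0.2,0.45])

```text
time: 28.0
tool_pos: [0.432, 0.2173, 0.242]
ee_rot: [3.134, -0.001, 1.679]
wrist_force: [-0.6, 0.7, -0.2]
width: 0.0423
finger_force: 0.0
```

```bash
cat > lid.py <<'E'
from h import *
ex=np.array([np.cos(.114),np.sin(.114)]);ey=np.array([-ex[1],ex[0]]);O=np.array([.535,.3282])
for n in ["wrist","scene","side"]:
    c=cam(n);p,d=snapshot(n);W=cloud(n,d,c);h=cv2.cvtColor(p,cv2.COLOR_RGB2HSV)
    q=(W[...,:2]-O)@np.array([ex,ey]).T
    m=(d>0)&(W[...,2]>.03)&(W[...,2]<.1)
    b=m&(h[...,0]<15)&(h[...,1]>140)&(abs(q[...,0]+.107)<.02)&(abs(q[...,1])<.05)
    if b.sum(): print(n,"bar",b.sum(),"q",q[b].mean(0).round(4),"ztop",np.percentile(W[b][:,2],90).round(4))
    l=m&(abs(q[...,0])<.055)&(abs(q[...,1])<.07)
    if l.sum()>50:
        A=np.c_[q[l],np.ones(l.sum())];co=np.linalg.lstsq(A,W[l][:,2],rcond=None)[0];print("lid plane",co.round(4),l.sum())
    if n=="wrist": cv2.imwrite("pics/lid.png",p[...,::-1])
E
python3 lid.py
```

```text
wrist bar 960 q [-0.1079  0.0003] ztop 0.0514
lid plane [-0.0057 -0.      0.0505] 17539
scene bar 81 q [-0.1049 -0.0031] ztop 0.0515
lid plane [-0.0068  0.0017  0.0503] 1371
side bar 43 q [-0.1076 -0.0002] ztop 0.0545
lid plane [-0.0019  0.0019  0.0538] 1057
```

The lid is closed, at about 0.006 rad. Now the bracket.

Call:
move_arm(steps=[0,0,-0.14,0.025,-0.05,0,0.6,0,0,-0.28,0.025,-0.0985,-0.02,0.6,0,0,-0.42,0.025,-0.0985,-0.05,0.6,0,0,-0.56,0.025,-0.0985,-0.08,0.6,0,0,-0.7,0.025,-0.0985,-0.1,0.6,0,0,-0.84,0.025,-0.0985,-0.11,0.6,0,0,-0.98,0.025,-0.0985,-0.12,0.6,0,0,-1.12,0.025,-0.0985,-0.13,0.6,0,0,-1.214,0.025,-0.0985,-0.13,0.6,0,0,-1.214,0.025,-0.0985,-0.13,0.6,0,0,-1.214,0.025,-0.0985,-0.13,0.6])

```text
time: 29.25
tool_pos: [0.4548, 0.121, 0.107]
ee_rot: [-3.141, 0.002, 0.472]
wrist_force: [-1.0, -0.9, 0.9]
width: 0.0563
finger_force: 0.0
```

```bash
python3 w.py w7 bracket
```

```text
29.3 [0.455  0.1208 0.1074] [-3.14125130e+00  9.40553375e-04  4.71549705e-01]
bracket 0.7 [278. 224.] 2680 ztop 0.018 rect [455.7 119.9] [76.  27.9] 28.0 pca -149.6
```

Call:
move_arm(steps=[0,0,0.015,0.001,-0.001,-0.04,0.6,0,0,0.015,0.001,-0.001,-0.075,0.6,0,0,0.015,0.001,-0.001,-0.09,0.6,0,0,0.015,0.001,-0.001,-0.09,0.6,0,0,0.015,0.001,-0.001,-0.09,0.6,0,0,0.015,0.001,-0.001,-0.09,0.6,0,0,0.015,0.001,-0.001,-0.09,0,0,0,0.015,0.001,-0.001,-0.09,0,0,0,0.015,0.001,-0.001,-0.09,0,0,0,0.015,0.001,-0.001,-0.09,0,0,0,0.015,0.001,-0.001,-0.09,0,0,0,0.015,0.001,-0.001,-0.09,0])

```text
time: 30.55
tool_pos: [0.4562, 0.1194, 0.0182]
ee_rot: [-3.142, -0.0, 0.484]
wrist_force: [-1.2, 0.1, 2.3]
width: 0.0278
finger_force: 30.0
```

```bash
python3 - <<'E'
from h import *
# tray fit
for n in ["scene","side"]:
    p,d=snapshot(n);W=cloud(n,d);s=silhouettes(n,"tray")[0];Q=W[s["pixels"]&(d>0)]
    zt=np.percentile(Q[:,2],97);T=Q[abs(Q[:,2]-.034)<.004]
    r=cv2.minAreaRect((T[:,:2]*1000).astype(np.float32));print(n,s["score"],zt,np.round(r[0],1),np.round(r[1],1),r[2])
    ps=np.radians(r[2]);ex=np.array([np.cos(ps),np.sin(ps)]);ey=np.array([-ex[1],ex[0]]);O=np.array(r[0])/1000
    D=(W[(d>0)&(W[...,2]>.022)&(W[...,2]<.0305)&s["pixels"]][:,:2]-O)@np.array([ex,ey]).T
    D=D[abs(D[:,0])<.05];h,e=np.histogram(D[:,1]*1000,np.arange(-110,110,4));k=np.where(h>20)[0];print([(int(e[i]),int(h[i])) for i in k])
    print("large",O+.041*ey,"small",O-.0595*ey)
E
```

```text
scene 0.97 0.03449375729373953 [ 482.1 -344.1] [123.2 205.6] 4.684173107147217
[(-106, 37), (-22, 85), (-18, 45), (98, 80)]
large [ 0.47870286 -0.30323624] small [ 0.48691002 -0.40340057]
side 0.5 0.05609460139208303 [0. 0.] [0. 0.] 0.0
[]
large [0.    0.041] small [ 0.     -0.0595]
```

The bracket is gripped, at 27.8 mm. The divider lies at y −22 to −16, so the large compartment of the tray is on the +y side.

Call:
move_arm(steps=[0,0,0,0,0,0.03,0,0,0,0,0,0,0.07,0,0,0,0,0,0,0.11,0,0,0,-0.05,0,-0.04,0.12,0,0,0,-0.1,0,-0.08,0.12,0,0,0,-0.15,0.005,-0.125,0.12,0,0,0,-0.2,0.01,-0.17,0.12,0,0,0,-0.25,0.01,-0.215,0.12,0,0,0,-0.3,0.015,-0.26,0.12,0,0,0,-0.35,0.02,-0.305,0.12,0,0,0,-0.4,0.023,-0.35,0.12,0,0,0,-0.4,0.023,-0.39,0.12,0])

```text
time: 31.95
tool_pos: [0.4789, -0.2732, 0.1373]
ee_rot: [3.141, 0.001, 0.082]
wrist_force: [0.4, 0.7, -0.4]
width: 0.0278
finger_force: 30.0
```

Call:
move_arm(steps=[0,0,0,0,-0.031,0,0,0,0,0,0,-0.031,-0.02,0,0,0,0,0,-0.031,-0.05,0,0,0,0,0,-0.031,-0.08,0,0,0,0,0,-0.031,-0.1,0,0,0,0,0,-0.031,-0.112,0,0,0,0,0,-0.031,-0.112,0,0,0,0,0,-0.031,-0.112,0])

```text
time: 32.75
tool_pos: [0.4796, -0.3021, 0.0267]
ee_rot: [3.141, -0.001, 0.084]
wrist_force: [0.5, 0.1, -0.2]
width: 0.0274
finger_force: 30.0
```

Call:
move_arm(steps=[0,0,0,0,0,-0.004,0,0,0,0,0,0,-0.004,0,0,0,0,0,0,-0.004,0.45,0,0,0,0,0,-0.004,0.45,0,0,0,0,0,-0.004,0.45,0,0,0,0,0,0.03,0.45,0,0,0,0,0,0.07,0.45,0,0,0,0,0,0.12,0.45,0,0,0,0,0,0.12,0.45,0,0,0,0,0,0.12,0.45])

```text
time: 33.75
tool_pos: [0.48, -0.3024, 0.1481]
ee_rot: [3.139, -0.003, 0.084]
wrist_force: [-0.2, -0.5, 0.0]
width: 0.0425
finger_force: 0.0
```

```bash
python3 w.py w8 bracket
```

```text
33.8 [ 0.479  -0.3016  0.1458] [3.14151382e+00 9.00940490e-05 8.38137661e-02]
bracket 0.92 [274. 198.] 2348 ztop 0.021 rect [ 479.8 -303.2] [76. 28.] 4.6 pca -176.1
```

View pics/w8.png

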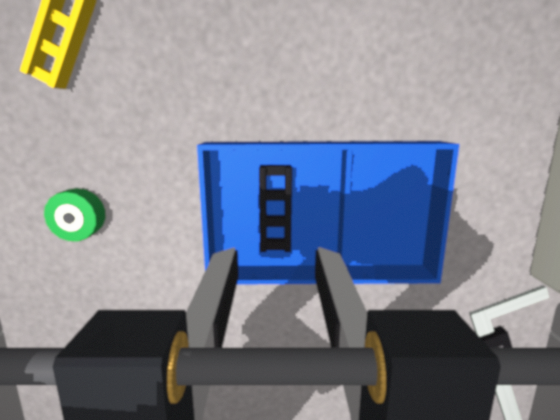

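The bracket (275,208) lies flat in the tray's large compartment. The wheel is next.

Call:
move_arm(steps=[0,0,0,0.01,0.045,0,0.8,0,0,0,0.025,0.09,0,0.8,0,0,0,0.04,0.135,0,0.8,0,0,0,0.05,0.18,0,0.8,0,0,0,0.065,0.225,0,0.8,0,0,0,0.08,0.27,0,0.8,0,0,0,0.09,0.315,0,0.8,0,0,0,0.105,0.36,0,0.8,0,0,0,0.122,0.4,0,0.8,0,0,0,0.122,0.427,-0.03,0.8,0,0,0,0.122,0.427,-0.05,0.8,0,0,0,0.122,0.427,-0.05,0.8])

```text
time: 35.05
tool_pos: [0.597, 0.1258, 0.089]
ee_rot: [3.141, 0.013, 0.086]
wrist_force: [-0.0, -0.6, 0.1]
width: 0.0753
finger_force: 0.0
```

```bash
python3 w.py w9 wheel
```

```text
35.1 [0.5985 0.1252 0.0917] [3.14099683 0.00854686 0.0845507 ]
wheel 0.89 [275. 221.] 3315 ztop 0.020 rect [602.2 126.4] [44.  44.6] 49.7 pca 86.1
```

Call:
move_arm(steps=[0,0,0,0.001,0.001,-0.03,0.8,0,0,0,0.001,0.001,-0.06,0.8,0,0,0,0.001,0.001,-0.077,0.8,0,0,0,0.001,0.001,-0.077,0.8,0,0,0,0.001,0.001,-0.077,0.8,0,0,0,0.001,0.001,-0.077,0,0,0,0,0.001,0.001,-0.077,0,0,0,0,0.001,0.001,-0.077,0,0,0,0,0.001,0.001,-0.077,0,0,0,0,0.001,0.001,-0.077,0,0,0,0,0.001,0.001,-0.077,0,0,0,0,0.001,0.001,-0.077,0])

```text
time: 36.35
tool_pos: [0.6026, 0.1265, 0.0198]
ee_rot: [-3.141, -0.001, 0.084]
wrist_force: [0.1, -0.1, 3.5]
width: 0.0446
finger_force: 30.0
```

Call:
move_arm(steps=[0,0,0,0,0,0.03,0,0,0,0,0,0,0.07,0,0,0,0,0,0,0.115,0,0,0,0.14,-0.01,-0.045,0.12,0,0,0,0.28,-0.02,-0.09,0.12,0,0,0,0.42,-0.03,-0.135,0.12,0,0,0,0.56,-0.04,-0.18,0.12,0,0,0,0.7,-0.05,-0.225,0.12,0,0,0,0.84,-0.06,-0.27,0.12,0,0,0,0.98,-0.07,-0.315,0.12,0,0,0,1.12,-0.08,-0.36,0.12,0,0,0,1.26,-0.09,-0.405,0.12,0])

```text
time: 37.55
tool_pos: [0.5112, -0.2799, 0.1382]
ee_rot: [-3.14, -0.0, 1.349]
wrist_force: [-0.2, 0.3, -0.6]
width: 0.0449
finger_force: 30.0
```

Call:
move_arm(steps=[0,0,0.14,-0.01,-0.045,0,0,0,0,0.28,-0.02,-0.09,0,0,0,0,0.31,-0.0265,-0.1235,0,0,0,0,0.31,-0.0265,-0.1235,0,0,0,0,0.31,-0.0265,-0.1235,0,0,0,0,0.31,-0.0265,-0.1235,0,0])

```text
time: 38.15
tool_pos: [0.486, -0.4006, 0.1384]
ee_rot: [-3.141, -0.001, 1.653]
wrist_force: [0.0, -0.0, -1.4]
width: 0.045
finger_force: 30.0
```

Call:
move_arm(steps=[0,0,0,0,0,-0.04,0,0,0,0,0,0,-0.07,0,0,0,0,0,0,-0.095,0,0,0,0,0,0,-0.11,0,0,0,0,0,0,-0.113,0,0,0,0,0,0,-0.113,0,0,0,0,0,0,-0.113,0])

```text
time: 38.85
tool_pos: [0.4868, -0.4024, 0.0279]
ee_rot: [3.139, 0.002, 1.653]
wrist_force: [-0.9, -1.1, -0.4]
width: 0.0449
finger_force: 30.0
```

Call:
move_arm(steps=[0,0,0,0,0,0,0.65,0,0,0,0,0,0,0.65,0,0,0,0,0,0,0.65,0,0,0,0,0,0,0.65,0,0,0,0,0,0.04,0.65,0,0,0,0,0,0.08,0.65,0,0,0,0,0,0.12,0.65,0,0,0,0,0,0.16,0.65,0,0,0,0,0,0.16,0.65,0,0,0,0,0,0.16,0.65])

```text
time: 39.85
tool_pos: [0.4862, -0.4024, 0.1876]
ee_rot: [3.139, 0.002, 1.653]
wrist_force: [-0.1, 0.7, -0.9]
width: 0.061
finger_force: 0.0
```

```bash
python3 w.py w10 wheel bracket; python3 lid.py; python3 - <<'E'
from h import *
p,_=snapshot("wrist");p2,_=snapshot("scene")
cv2.imwrite("pics/j10.png",np.hstack([cv2.resize(p,(400,300)),cv2.resize(p2,(400,300))])[...,::-1])
E
```

```text
39.9 [ 0.4855 -0.4017  0.1854] [-3.14113382e+00 -5.79030040e-04  1.65248708e+00]
wheel 0.84 [278. 199.] 1774 ztop 0.024 rect [ 487.2 -404.6] [44.3 43.9] 72.4 pca 90.5
bracket 0.97 [277.  80.] 2055 ztop 0.022 rect [ 479.3 -302.7] [75.9 27.7] 4.5 pca -176.0
scene bar 79 q [-0.1046 -0.0035] ztop 0.0514
lid plane [-0.0071  0.0001  0.0503] 1372
side bar 29 q [-0.1072 -0.0042] ztop 0.0544
```

View pics/j10.png

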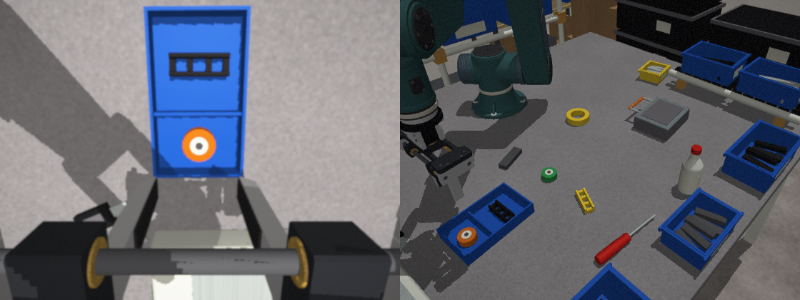

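The wheel (199,146) and bracket (199,66) lie flat in the tray. The case is shut, the yellow and green parts are where they were, and the robot touches nothing.

```bash
python3 -c "
from bench import *
print(close_job())"
```

```text
the job is handed in; nothing more can be done
None
```

Both kits are made up and the job is handed in at about 40 s of the 141 s allowed: bracket and wheel are flat in the tray, bearing and bush were flat in the case before I shut the lid (now about 0.006 rad), and the yellow bracket and green wheel were not handled; the verdict was not shown.

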